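Find the heavy side of a feeder's exciter by its crank and hold it down

TASK

The vibratory feeder's exciter is on the bench for its coupling to be fitted. Somewhere inside its closed drum sits an eccentric weight: take the crank handle between the fingers and turn the shaft right round at least once, feeling from the effort where the heavy side is, then bring the heavy side straight down and hold it still there by the handle. Finish while still gripping the handle, and leave the coupling, the spanner and the two sensors beside it where they lie.

Things in the scene. Friction and masses are not known exactly. Their poses are not given: they have to be found in the camera images.
- exciter: Grey welded frame fixed to the bench. Origin: centre of its underside on the bench; z up, y along its shaft. Base plate 220 x 210 x 12 mm (x, y, z); two upright side plates 90 mm wide, round tops 155 mm above the bench, bearings on them out to y = -104 and +104 mm. Between them a closed steel drum, 160 mm diameter, top 190 mm above the bench. Shaft axis 110 mm above the bench.
- crank_axis (a point): Point on the shaft axis, 187 mm out from the drum's middle towards -y of the frame, 110 mm above the bench: the centre of the circle that the handle's centre runs on. Fixed in the frame, with its axes (y along the shaft). Dragging seals, about 0.40 N m either way, keep the shaft wherever it is left.
- grip (a point): Centre of the crank handle: a black sleeve 20 mm thick and 74 mm long, parallel to the shaft, 50 mm off the shaft axis, free at its -y end; the crank arm is at its other end, 40 mm from this point. The sleeve revolves freely on its pin, so the hand need not tilt as it goes round.
- drum (a joint): Angle of crank, shaft and drum (rad), 0 with the handle straight up, growing as the handle goes over towards +x of the frame; starts within 1 rad of 0; turns without limit both ways. The hidden weight turns with it, at an unknown angle to the crank, and pulls its heavy side down with 0 (straight up or down) to 0.25-0.37 N m (level with the shaft). The crank itself is balanced.
- coupling_center (a point): Loose aluminium clamp coupling, 52 mm diameter, 38 mm high, standing beside the exciter, at the end away from the crank; the point is half-way up. Leave alone.
- wrench: Steel spanner 160 mm long, lying on the bench on the near side of the exciter. Leave alone.
- sensor_a_center (a point): Loose temperature sensor (grey plastic connector, brass tip), 66 mm long, lying beyond the exciter; the point is its centre. Leave alone.
- sensor_b_center (a point): A second such sensor, lying beyond the exciter; the point is its centre. Leave alone.

How it is judged:
By the outcome, as a careful person would: the job done as asked, in the order asked, and still so for the second after the job is handed in, while the arm keeps its last pose, push and grip.
It also fails if it takes over 66 s, if anything falls off the work surface, if the arm or the gripper's body presses on something with over 40 N, if the wrist force passes 120 N, or if a joint passes its speed limit or range.

ROBOT

A 6-joint arm with a two-finger parallel gripper is mounted at the origin on the work surface. World frame = base frame: x ahead of the robot, y to its left, z up, the work surface at z = 0. Lengths are in mm, angles in rad, forces in N, time in s.
With the tool pointing down it reaches from about 350 to 925 mm from the base axis. Payload 6.4 kg.
Tool frame: the origin (TCP) lies between the finger pads; the fingertips stand 19 mm ahead of it and the grasp point (between the pads) is the TCP; z points along the fingers, y is the line along which they close (so a half turn about z gives the same grasp; the last joint's range is limited). The gripper opens to 94 mm and grips with 3 to 60 N. Pads are 16 mm wide; open, the fingers measure 119 mm over their backs; the gripper's body (75 mm by 177 mm) begins 78 mm behind the grasp point.
Start: joints at [-1.514, 0.245, 1.558, -0, 1.339, -0.174], TCP at [148.696, -632.774, 224.455] pointing down, gripper open.
Joint ranges: [-3.13, 3.13], [-1.02, 2.26], [0.13, 2.54], [-0.95, 4.09], [0.21, 2.88], [-2.74, 2.74]. Speed limits (rad/s): [2.57, 2.57, 3.14, 3.14, 3.14, 3.14].

INTERFACE

Orientations are given as a unit quaternion [x, y, z, w].
In Python, from rig import arm gives the robot as it stands.
- The arm moves only by the tool servo_tool, never from a script. Its argument "steps" is a list of rows, each an object of numbers: "ax", "ay", "az": the turn, a rotation vector about the world's x, y, z in degrees; "dx", "dy", "dz": the shift along the world's x, y, z in m; "grip": the finger opening in m, from 0 to 0.094. A call has 1 to 20 rows; each row is the pose to reach, as a shift and turn from the pose commanded when the call began; what a row does not reach only later rows make up. A row lasts 1/8 s, in which the tool goes at most 62.5 mm and 10.7 degrees, less where a joint would pass 70% of its speed; a pose out of reach is approached as far as the arm can. A call with a gripper value outside its range is refused whole. The fingers move at their own pace and stop on an object; "squeeze" is the grip in N (left out, the last holds). Time passes only in rows, so rows that repeat a pose let the fingers close. It gives the time, the measured TCP pose, the force, the opening and the grip force at its end, in the units of the state.
- arm.get_obs(): the state, without advancing time (a new reading comes with each control period).
- arm.get_image(name): name is "scene" or "top" or "wrist"; returns the picture (420x560x3 uint8, blue, green, red); there is no depth.
- arm.calibration(name): a dict with "fx", "fy", "cx", "cy" (pixels), "dist_coeffs" ([k1, k2, p1, p2, k3] as OpenCV has them; the pictures are not rectified), "camera_from_world" (4x4, takes a point from world to camera coordinates); the wrist camera has in their place "mount" (4x4, takes a point from camera to tool coordinates, whose origin is the TCP and whose axes are the flange's). Camera axes: x right, y down, z forward; pixel columns grow to the right and rows downward; lengths in mm; the calibration is good to about 2 mm. A picture is of the moment at which its call begins: read the wrist's pose just before it. calibration takes no time and is no camera call.
- arm.finish_job(): hands the job in; it is judged then, once.
The state is a dict: "time": time; "joint_positions": joint angles; "joint_velocities": joint speeds; "effort": joint torques, N m; "eef_pos": TCP position; "ee_rot": TCP orientation; "wrist_force": force on the tool from outside, world axes, zero at the start; "torque": the same for the moment, N m; "finger_gap": finger opening in mm; "gripper_force": force on a finger pad.
Only numpy, scipy, OpenCV 4.12 (cv2) and the standard library are available. Lean on these libraries where they do the work, as an engineer would, in place of code of your own. Each camera call takes 0.05 s, during which the arm holds its last target. There are 200 camera calls.

## Working session

There is one attempt and no reset: what is moved stays moved. The work goes in short steps, Python scripts to look and compute and a tool call to move; the robot and the scene stay as the last step left them, time stands still between calls to the robot, and variables do not carry over. Pictures are saved under pics/ and viewed, at most 10 in all, crops included, and the job is handed in when it is done.

Besides the shell and the picture viewer there is one more tool, called after "Request:" as name(argument=value, ...), one argument or row to a line, values as JSON. servo_tool: Moves the arm, as the interface text tells. Its arguments: {"type":"object","properties":{"steps":{"type":"array","items":{"type":"object","properties":{"ax":{"type":"number"},"ay":{"type":"number"},"az":{"type":"number"},"dx":{"type":"number"},"dy":{"type":"number"},"dz":{"type":"number"},"grip":{"type":"number"}}}},"squeeze":{"type":"number"}},"required":["steps"]}

```bash
mkdir -p pics; ls; python3 - <<'E'
from rig import arm
import cv2
for n in("scene","top"):
    cv2.imwrite(f"pics/{n}0.png",arm.get_image(n)); print(n,arm.calibration(n))
print(arm.calibration("wrist")); print(arm.get_obs())
E
```

```text
pics
scene {'fx': 486.44010268673986, 'fy': 486.44010268673986, 'cx': 276.6957704166402, 'cy': 214.90876826581064, 'dist_coeffs': array([0.05196404, 0.        , 0.        , 0.        , 0.        ]), 'camera_from_world': array([[ 7.17053387e-01,  6.97015432e-01,  1.98203782e-03,
        -5.24432486e+02],
       [ 5.79743493e-01, -5.94826634e-01, -5.56847158e-01,
        -1.68565843e+02],
       [-3.86952093e-01,  4.00438214e-01, -8.30612614e-01,
         1.13149395e+03],
       [ 0.00000000e+00,  0.00000000e+00,  0.00000000e+00,
         1.00000000e+00]])}
top {'fx': 415.97875479071723, 'fy': 415.97875479071723, 'cx': 282.2749479560998, 'cy': 211.34501265080416, 'dist_coeffs': array([-0.10871835,  0.        ,  0.        ,  0.        ,  0.        ]), 'camera_from_world': array([[-2.65231474e-02, -9.99384933e-01,  2.29407581e-02,
         1.63776359e+02],
       [-9.91018078e-01,  2.32782517e-02, -1.31686343e-01,
         5.56964797e+02],
       [ 1.31071327e-01, -2.62274423e-02, -9.91025948e-01,
         9.99209380e+02],
       [ 0.00000000e+00,  0.00000000e+00,  0.00000000e+00,
      
[... 608 characters left out ...]
1413239e+00,  2.45738138e-01,  1.55883792e+00,  9.18661151e-06,
        1.33869554e+00, -1.74125780e-01]), 'joint_velocities': array([-9.98560180e-04, -2.75578862e-03, -1.84740439e-03,  7.11011179e-04,
       -1.38537220e-03, -8.55291741e-05]), 'effort': array([ 8.27413010e-05, -4.16913879e+01, -3.15526128e+01,  6.87606982e-02,
        3.09825176e-02, -5.41413203e-05]), 'eef_pos': array([ 148.64895821, -632.27545354,  223.48855351]), 'ee_rot': array([ 9.93349170e-01,  1.15137836e-01,  5.37361318e-05, -8.37761652e-04]), 'wrist_force': array([ 0.96553053, -0.36463619,  0.22791944]), 'torque': array([-0.01346693,  0.00122804, -0.02854127]), 'gripper_force': 0.0, 'finger_gap': 93.96900647692145}
```

View pics/scene0.png

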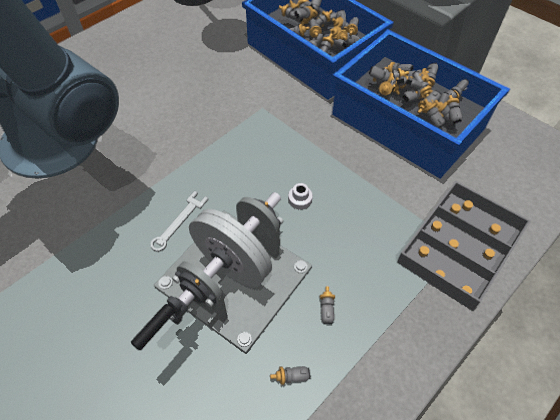

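View pics/top0.png

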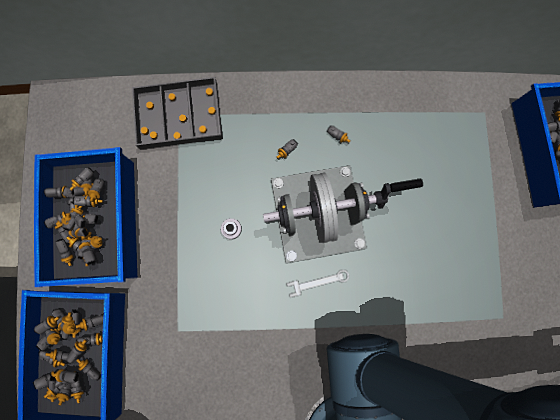

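The top view shows the exciter around (320,210), with its shaft running left to right and the handle at about (405,185). In the scene view the handle is around (152,325). I'll enlarge both.

```bash
python3 - <<'E'
import cv2
a=cv2.imread("pics/top0.png")[150:280,250:440]; cv2.imwrite("pics/topc.png",cv2.resize(a,None,fx=4,fy=4,interpolation=cv2.INTER_CUBIC))
a=cv2.imread("pics/scene0.png")[180:360,120:320]; cv2.imwrite("pics/scenec.png",cv2.resize(a,None,fx=3.3,fy=3.3,interpolation=cv2.INTER_CUBIC))
E
```

```text
(no output)
```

View pics/topc.png

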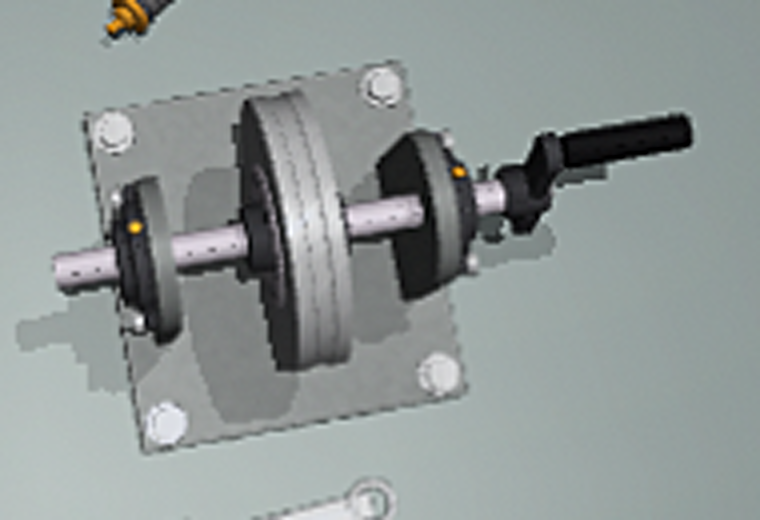

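View pics/scenec.png

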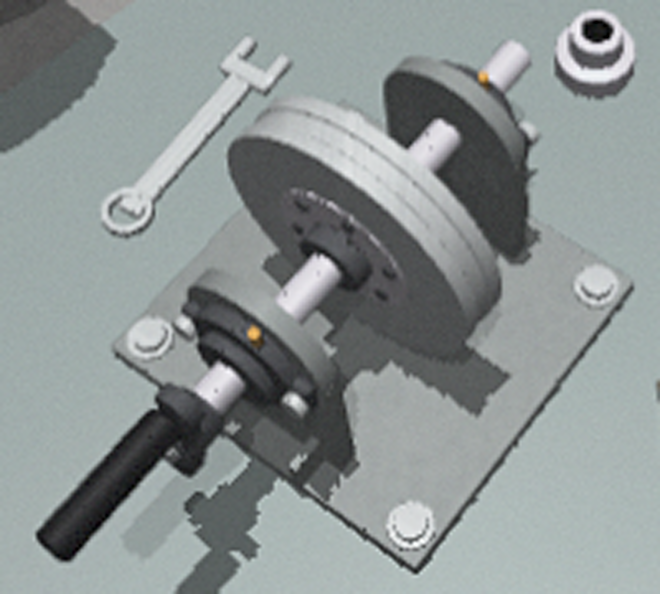

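The top crop gives the base-plate top corners at (84,113), (402,62), (467,390) and (146,453), and the handle from (568,150) to (688,132). In the scene crop the corners are (632,285), (415,570) and (115,348), with the handle from (165,420) to (57,545). I'll fit the frame pose and crank angle to these.

```bash
cat > h.py <<'E'
import numpy as np, cv2
from rig import arm
def proj(n,P):
    c=arm.calibration(n);M=c["camera_from_world"]
    K=np.array([[c["fx"],0,c["cx"]],[0,c["fy"],c["cy"]],[0,0,1]])
    return cv2.projectPoints(np.asarray(P,float).reshape(-1,3),cv2.Rodrigues(M[:3,:3])[0],M[:3,3],K,c["dist_coeffs"])[0][:,0]
def world(p,P):
    x,y,a=p;P=np.asarray(P,float);c,s=np.cos(a),np.sin(a)
    return P@np.array([[c,s,0],[-s,c,0],[0,0,1]])+[x,y,0]
def H(q,y): return [50*np.sin(q),y,110+50*np.cos(q)]
E
python3 - <<'E'
from h import *
from scipy.optimize import least_squares
t=np.array([(84,113),(402,62),(467,390),(146,453),(568,150),(688,132)])/4+[250,150]
s=np.array([(632,285),(415,570),(115,348),(165,420),(57,545)])/3.3+[120,180]
C=[(110,105,12),(110,-105,12),(-110,-105,12),(-110,105,12)]
def f(v,full=True):
    q=v[3]
    T=proj("top",world(v[:3],C+[H(q,-150),H(q,-224)])); S=proj("scene",world(v[:3],C[:3]+[H(q,-150),H(q,-224)]))
    return np.vstack([T-t,S-s]).ravel()
r=least_squares(f,[500,50,0,0.3],loss="soft_l1")
print(r.x,f(r.x).reshape(-1,2).round(1))
p=r.x[:3];print(world(p,[[0,-187,110],H(r.x[3],-187),H(r.x[3],-224),H(r.x[3],-150)]))
E
```

```text
[5.59044745e+02 5.80310728e+01 1.51502423e-01 2.12907261e-01] [[-1.  -0.6]
 [-0.9 -1.3]
 [-0.1  0.1]
 [-1.3 -0.7]
 [-2.1  0.2]
 [-0.8 -0.8]
 [ 0.1 -1.5]
 [-0.6 -0. ]
 [-2.7 -0.1]
 [-0.6  0. ]
 [-3.4  1.9]]
[[ 587.26744267 -126.82692503  110.        ]
 [ 597.71154421 -125.23239993  158.87103675]
 [ 603.29571429 -161.80858132  158.87103675]
 [ 592.12737413  -88.65621855  158.87103675]]
```

The fit is consistent: yaw is 0.15 rad, the crank axis is near (587,-127,110), and the angle is about 0.2. Next I move above the handle and look with the wrist camera.

Request:
servo_tool(
  steps=[
    {"dx":0.4515,"dy":0.492,"dz":0.036,"az":85.4,"grip":0.094},
    {"dx":0.4515,"dy":0.492,"dz":0.036,"az":85.4},
    {"dx":0.4515,"dy":0.492,"dz":0.036,"az":85.4},
    {"dx":0.4515,"dy":0.492,"dz":0.036,"az":85.4},
    {"dx":0.4515,"dy":0.492,"dz":0.036,"az":85.4},
    {"dx":0.4515,"dy":0.492,"dz":0.036,"az":85.4},
    {"dx":0.4515,"dy":0.492,"dz":0.036,"az":85.4},
    {"dx":0.4515,"dy":0.492,"dz":0.036,"az":85.4},
    {"dx":0.4515,"dy":0.492,"dz":0.036,"az":85.4},
    {"dx":0.4515,"dy":0.492,"dz":0.036,"az":85.4},
    {"dx":0.4515,"dy":0.492,"dz":0.036,"az":85.4},
    {"dx":0.4515,"dy":0.492,"dz":0.036,"az":85.4},
    {"dx":0.4515,"dy":0.492,"dz":0.036,"az":85.4},
    {"dx":0.4515,"dy":0.492,"dz":0.036,"az":85.4},
    {"dx":0.4515,"dy":0.492,"dz":0.036,"az":85.4},
    {"dx":0.4515,"dy":0.492,"dz":0.036,"az":85.4},
  ],
)

```text
$.steps[0]: bad value
```

```bash
python3 - <<'E'
from h import *
import json
o=arm.get_obs();im=arm.get_image("wrist")
cv2.imwrite("pics/w1.png",im);print({k:np.round(v,3) for k,v in o.items()})
np.savez("w1.npz",p=o["eef_pos"],q=o["ee_rot"])
cv2.imwrite("pics/w1b.png",cv2.resize(im,(800,600),interpolation=cv2.INTER_CUBIC))
E
```

```text
{'time': np.float64(0.1), 'joint_positions': array([-1.514,  0.246,  1.559,  0.   ,  1.339, -0.174]), 'joint_velocities': array([-0.001, -0.003, -0.002,  0.001, -0.001, -0.   ]), 'effort': array([ 0.0000e+00, -4.1691e+01, -3.1553e+01,  6.9000e-02,  3.1000e-02,
       -0.0000e+00]), 'eef_pos': array([ 148.649, -632.275,  223.489]), 'ee_rot': array([ 0.993,  0.115,  0.   , -0.001]), 'wrist_force': array([ 0.966, -0.365,  0.228]), 'torque': array([-0.013,  0.001, -0.029]), 'gripper_force': np.float64(0.0), 'finger_gap': np.float64(93.969)}
```

View pics/w1b.png

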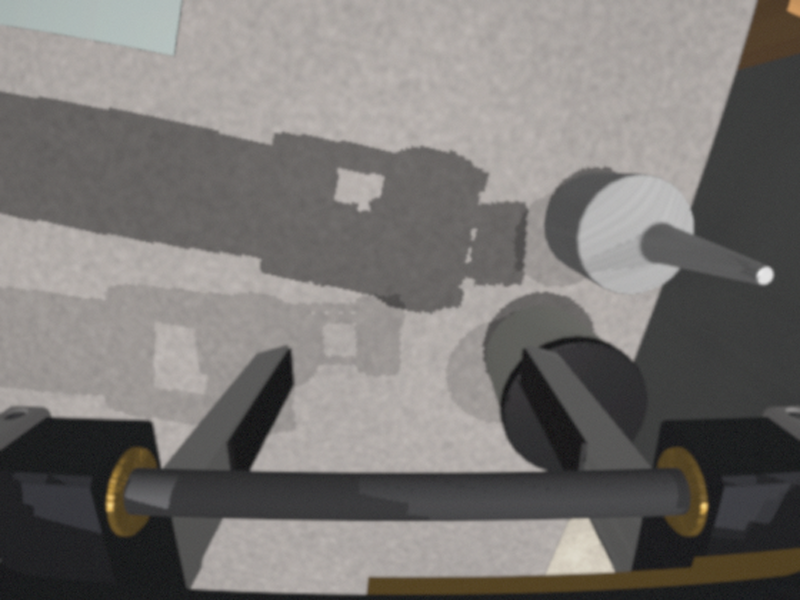

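The move was refused and the picture only shows the start area: empty bench and two posts on the right. I'll retry in smaller increments without the grip value.

Request:
servo_tool(
  steps=[
    {"dx":0.04,"dy":0.044,"dz":0.004,"az":7.5},
    {"dx":0.08,"dy":0.088,"dz":0.008,"az":15},
    {"dx":0.12,"dy":0.131,"dz":0.01,"az":22.5},
    {"dx":0.16,"dy":0.175,"dz":0.014,"az":30},
    {"dx":0.2,"dy":0.218,"dz":0.016,"az":38},
    {"dx":0.24,"dy":0.262,"dz":0.019,"az":45},
    {"dx":0.28,"dy":0.305,"dz":0.022,"az":53},
    {"dx":0.32,"dy":0.349,"dz":0.025,"az":60},
    {"dx":0.36,"dy":0.392,"dz":0.029,"az":68},
    {"dx":0.4,"dy":0.436,"dz":0.032,"az":75},
    {"dx":0.4515,"dy":0.492,"dz":0.036,"az":85.4},
    {"dx":0.4515,"dy":0.492,"dz":0.036,"az":85.4},
    {"dx":0.4515,"dy":0.492,"dz":0.036,"az":85.4},
    {"dx":0.4515,"dy":0.492,"dz":0.036,"az":85.4},
  ],
)

```text
$.steps[0]: bad value
```

Request:
servo_tool(
  steps=[
    {"ax":0,"ay":0,"az":7.5,"dx":0.04,"dy":0.044,"dz":0.004,"grip":0.09},
  ],
)

```text
time: 0.28
eef_pos: [187.2, -589.5, 227.5]
ee_rot: [0.984, 0.179, -0.0, -0.0]
wrist_force: [1.2, 0.1, -0.2]
finger_gap: 90.2
gripper_force: 0.0
```

Request:
servo_tool(
  steps=[
    {"ax":0,"ay":0,"az":8,"dx":0.04,"dy":0.044,"dz":0.004,"grip":0.09},
    {"ax":0,"ay":0,"az":16,"dx":0.08,"dy":0.088,"dz":0.008,"grip":0.09},
    {"ax":0,"ay":0,"az":24,"dx":0.12,"dy":0.131,"dz":0.01,"grip":0.09},
    {"ax":0,"ay":0,"az":32,"dx":0.16,"dy":0.175,"dz":0.014,"grip":0.09},
    {"ax":0,"ay":0,"az":40,"dx":0.2,"dy":0.218,"dz":0.016,"grip":0.09},
    {"ax":0,"ay":0,"az":48,"dx":0.24,"dy":0.262,"dz":0.02,"grip":0.09},
    {"ax":0,"ay":0,"az":56,"dx":0.28,"dy":0.305,"dz":0.022,"grip":0.09},
    {"ax":0,"ay":0,"az":64,"dx":0.32,"dy":0.349,"dz":0.026,"grip":0.09},
    {"ax":0,"ay":0,"az":71,"dx":0.365,"dy":0.398,"dz":0.03,"grip":0.09},
    {"ax":0,"ay":0,"az":77.9,"dx":0.4115,"dy":0.448,"dz":0.032,"grip":0.09},
    {"ax":0,"ay":0,"az":77.9,"dx":0.4115,"dy":0.448,"dz":0.032,"grip":0.09},
    {"ax":0,"ay":0,"az":77.9,"dx":0.4115,"dy":0.448,"dz":0.032,"grip":0.09},
  ],
)

```text
time: 1.78
eef_pos: [600.1, -140.5, 260.0]
ee_rot: [0.652, 0.758, -0.0, -0.0]
wrist_force: [-0.3, 0.1, 0.5]
finger_gap: 89.9
gripper_force: 0.0
```

```bash
python3 - <<'E'
from h import *
o=arm.get_obs();im=arm.get_image("wrist")
print({k:np.round(v,3) for k,v in o.items()})
np.savez("w2.npz",p=o["eef_pos"],q=o["ee_rot"])
cv2.imwrite("pics/w2b.png",cv2.resize(im,None,fx=800/560,fy=800/560,interpolation=cv2.INTER_CUBIC))
E
```

```text
{'time': np.float64(1.775), 'joint_positions': array([-0.414,  0.141,  1.612, -0.   ,  1.39 , -0.565]), 'joint_velocities': array([-0.037, -0.015,  0.015, -0.004,  0.001, -0.004]), 'effort': array([ 1.3480e+00, -3.7609e+01, -3.2336e+01,  1.2800e-01,  4.2000e-02,
        3.2000e-02]), 'eef_pos': array([ 600.093, -140.485,  259.961]), 'ee_rot': array([ 0.652,  0.758, -0.   , -0.   ]), 'wrist_force': array([-0.277,  0.052,  0.533]), 'torque': array([-0.089, -0.088, -0.012]), 'gripper_force': np.float64(0.0), 'finger_gap': np.float64(89.911)}
```

View pics/w2b.png

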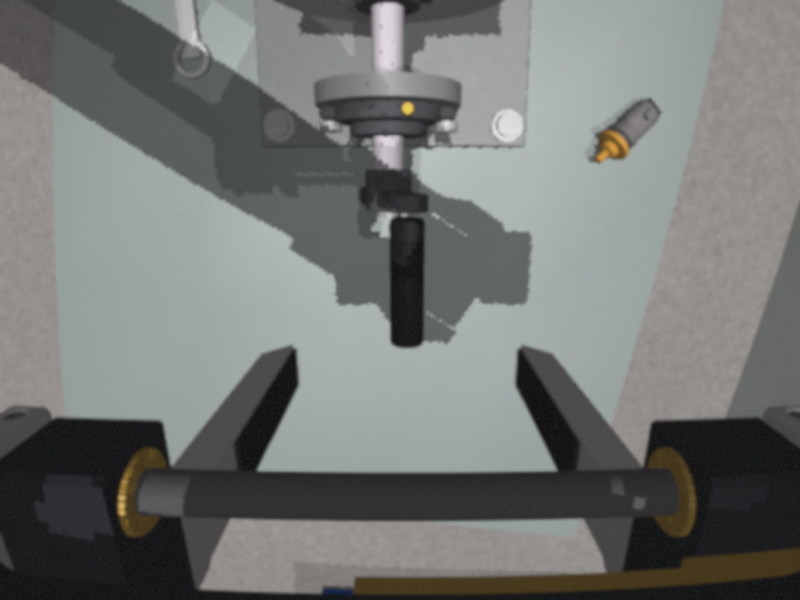

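The wrist view (×1.43) shows the handle from (407,220) to (407,342). The near base corners are at (267,146) and (526,146), and the shaft is at column 389. I'll refine the fit with these.

```bash
cat >> h.py <<'E'
from scipy.spatial.transform import Rotation as R
def projw(pos,quat,P):
    c=arm.calibration("wrist");T=np.eye(4);T[:3,:3]=R.from_quat(quat).as_matrix();T[:3,3]=pos
    M=np.linalg.inv(T@c["mount"]);K=np.array([[c["fx"],0,c["cx"]],[0,c["fy"],c["cy"]],[0,0,1]])
    return cv2.projectPoints(np.asarray(P,float).reshape(-1,3),cv2.Rodrigues(M[:3,:3])[0],M[:3,3],K,c["dist_coeffs"])[0][:,0]
E
python3 - <<'E'
from h import *
from scipy.optimize import least_squares
t=np.array([(84,113),(402,62),(467,390),(146,453),(568,150),(688,132)])/4+[249.6,149.6]
s=np.array([(632,285),(415,570),(115,348),(165,420),(57,545)])/3.3+[119.7,179.7]
w=np.array([(267,146),(526,146),(407,220),(407,342),(389,152)])*.7-.2
d=np.load("w2.npz")
C=[(110,105,12),(110,-105,12),(-110,-105,12),(-110,105,12)]
def f(v):
    q=v[3];h=[H(q,-150),H(q,-224)]
    T=proj("top",world(v[:3],C+h)); S=proj("scene",world(v[:3],C[:3]+h))
    W=projw(d["p"],d["q"],world(v[:3],[C[2],C[1]]+h+[(0,-125,110)]))-w; W[-1,1]=0
    return np.vstack([T-t,S-s,W]).ravel()
r=least_squares(f,[559,58,.15,0.2],loss="soft_l1")
print(r.x,f(r.x).reshape(-1,2).round(1).tolist())
p=r.x[:3];q=r.x[3];print(world(p,[[0,-187,110],[0,-203,110],H(q,-203)]))
E
```

```text
[5.59100751e+02 5.77088945e+01 1.49508174e-01 2.19729547e-01] [[-0.4, -0.3], [-0.3, -0.9], [0.3, 0.6], [-0.8, -0.4], [-1.6, 0.5], [-0.2, -0.3], [0.3, -0.9], [-0.6, 0.5], [-2.6, 0.2], [-0.4, 0.5], [-3.4, 2.4], [-3.3, -0.2], [0.3, -0.3], [0.1, -2.9], [-0.0, 0.7], [0.7, 0.0]]
[[ 586.95473961 -127.20501873  110.        ]
 [ 589.33796859 -143.02653002  110.        ]
 [ 600.11467633 -141.40321088  158.79782173]]
```

The pose holds: the handle is at (600,-141.5,159). I descend and grip.

Request:
servo_tool(
  squeeze=35,
  steps=[
    {"ax":0,"ay":0,"az":0,"dx":0,"dy":-0.001,"dz":-0.035,"grip":0.09},
    {"ax":0,"ay":0,"az":0,"dx":0,"dy":-0.001,"dz":-0.07,"grip":0.08},
    {"ax":0,"ay":0,"az":0,"dx":0,"dy":-0.001,"dz":-0.101,"grip":0.06},
    {"ax":0,"ay":0,"az":0,"dx":0,"dy":-0.001,"dz":-0.101,"grip":0.04},
    {"ax":0,"ay":0,"az":0,"dx":0,"dy":-0.001,"dz":-0.101,"grip":0.03},
    {"ax":0,"ay":0,"az":0,"dx":0,"dy":-0.001,"dz":-0.101,"grip":0.022},
    {"ax":0,"ay":0,"az":0,"dx":0,"dy":-0.001,"dz":-0.101,"grip":0.012},
    {"ax":0,"ay":0,"az":0,"dx":0,"dy":-0.001,"dz":-0.101,"grip":0.012},
    {"ax":0,"ay":0,"az":0,"dx":0,"dy":-0.001,"dz":-0.101,"grip":0.012},
    {"ax":0,"ay":0,"az":0,"dx":0,"dy":-0.001,"dz":-0.101,"grip":0.012},
  ],
)

```text
time: 3.08
eef_pos: [600.2, -141.8, 159.9]
ee_rot: [0.652, 0.758, -0.0, 0.0]
wrist_force: [-2.0, 0.2, 2.9]
finger_gap: 19.0
gripper_force: 35.0
```

```bash
python3 - <<'E'
from h import *
o=arm.get_obs();print({k:np.round(v,3) for k,v in o.items()})
im=arm.get_image("scene")[150:360,60:320];im2=arm.get_image("wrist")
cv2.imwrite("pics/g.png",cv2.resize(im,None,fx=2.8,fy=2.8,interpolation=cv2.INTER_CUBIC))
E
```

```text
{'time': np.float64(3.075), 'joint_positions': array([-0.416,  0.233,  1.696, -0.   ,  1.213, -0.566]), 'joint_velocities': array([-0.   ,  0.001,  0.002,  0.001, -0.001,  0.001]), 'effort': array([ 2.8300e-01, -3.7875e+01, -2.9175e+01,  2.3200e-01, -3.5400e-01,
        4.0000e-03]), 'eef_pos': array([ 600.224, -141.84 ,  159.853]), 'ee_rot': array([ 0.652,  0.758, -0.   ,  0.   ]), 'wrist_force': array([-1.963,  0.24 ,  2.946]), 'torque': array([-0.051,  0.245, -0.041]), 'gripper_force': np.float64(35.001), 'finger_gap': np.float64(19.018)}
```

View pics/g.png

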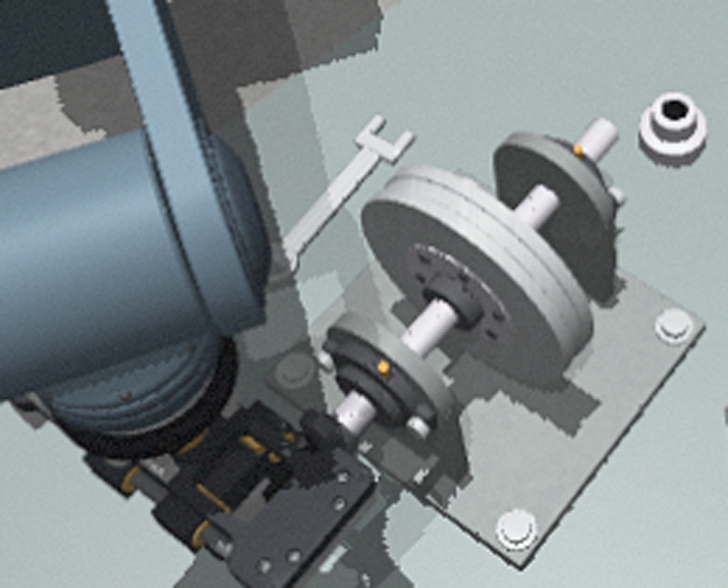

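The grip is good: 19 mm gap and 35 N on the sleeve, with neighbours clear. Next I tabulate the circle shifts.

```bash
python3 - <<'E'
import numpy as np
def tab(a,qs):
    return [[round(float(v),1) for v in (49.44*(np.sin(np.radians(q))-np.sin(np.radians(a))),7.45*(np.sin(np.radians(q))-np.sin(np.radians(a))),50*(np.cos(np.radians(q))-np.cos(np.radians(a))))] for q in qs]
print(12.6,tab(12.6,[18,24,30]))
for a in range(30,390,30): print(a,tab(a,a+7.5*np.arange(1,5)))
E
```

```text
12.6 [[4.5, 0.7, -1.2], [9.3, 1.4, -3.1], [13.9, 2.1, -5.5]]
30 [[5.4, 0.8, -3.6], [10.2, 1.5, -7.9], [14.5, 2.2, -12.9], [18.1, 2.7, -18.3]]
60 [[2.9, 0.4, -5.9], [4.9, 0.7, -12.1], [6.2, 0.9, -18.5], [6.6, 1.0, -25.0]]
90 [[-0.4, -0.1, -6.5], [-1.7, -0.3, -12.9], [-3.8, -0.6, -19.1], [-6.6, -1.0, -25.0]]
120 [[-3.6, -0.5, -5.4], [-7.9, -1.2, -10.4], [-12.7, -1.9, -14.7], [-18.1, -2.7, -18.3]]
150 [[-5.8, -0.9, -2.9], [-11.9, -1.8, -5.0], [-18.3, -2.8, -6.3], [-24.7, -3.7, -6.7]]
180 [[-6.5, -1.0, 0.4], [-12.8, -1.9, 1.7], [-18.9, -2.9, 3.8], [-24.7, -3.7, 6.7]]
210 [[-5.4, -0.8, 3.6], [-10.2, -1.5, 7.9], [-14.5, -2.2, 12.9], [-18.1, -2.7, 18.3]]
240 [[-2.9, -0.4, 5.9], [-4.9, -0.7, 12.1], [-6.2, -0.9, 18.5], [-6.6, -1.0, 25.0]]
270 [[0.4, 0.1, 6.5], [1.7, 0.3, 12.9], [3.8, 0.6, 19.1], [6.6, 1.0, 25.0]]
300 [[3.6, 0.5, 5.4], [7.9, 1.2, 10.4], [12.7, 1.9, 14.7], [18.1, 2.7, 18.3]]
330 [[5.8, 0.9, 2.9], [11.9, 1.8, 5.0], [18.3, 2.8, 6.3], [24.7, 3.7, 6.7]]
360 [[6.5, 1.0, -0.4], [12.8, 1.9, -1.7], [18.9, 2.9, -3.8], [24.7, 3.7, -6.7]]
```

Request:
servo_tool(
  steps=[
    {"ax":0,"ay":0,"az":0,"dx":0.0045,"dy":0.0007,"dz":-0.0012,"grip":0.012},
    {"ax":0,"ay":0,"az":0,"dx":0.0093,"dy":0.0014,"dz":-0.0031,"grip":0.012},
    {"ax":0,"ay":0,"az":0,"dx":0.0139,"dy":0.0021,"dz":-0.0055,"grip":0.012},
  ],
)

```text
time: 3.55
eef_pos: [613.0, -139.9, 154.6]
ee_rot: [0.652, 0.758, -0.001, -0.001]
wrist_force: [-7.8, 0.0, 8.6]
finger_gap: 19.1
gripper_force: 35.0
```

Request:
servo_tool(
  steps=[
    {"ax":0,"ay":0,"az":0,"dx":0.0054,"dy":0.0008,"dz":-0.0036,"grip":0.012},
    {"ax":0,"ay":0,"az":0,"dx":0.0102,"dy":0.0015,"dz":-0.0079,"grip":0.012},
    {"ax":0,"ay":0,"az":0,"dx":0.0145,"dy":0.0022,"dz":-0.0129,"grip":0.012},
    {"ax":0,"ay":0,"az":0,"dx":0.0181,"dy":0.0027,"dz":-0.0183,"grip":0.012},
  ],
)

```text
time: 4.05
eef_pos: [631.2, -137.2, 136.6]
ee_rot: [0.652, 0.758, -0.001, -0.001]
wrist_force: [-9.9, 0.4, 9.8]
finger_gap: 19.3
gripper_force: 35.0
```

Request:
servo_tool(
  steps=[
    {"ax":0,"ay":0,"az":0,"dx":0.0029,"dy":0.0004,"dz":-0.0059,"grip":0.012},
    {"ax":0,"ay":0,"az":0,"dx":0.0049,"dy":0.0007,"dz":-0.0121,"grip":0.012},
    {"ax":0,"ay":0,"az":0,"dx":0.0062,"dy":0.0009,"dz":-0.0185,"grip":0.012},
    {"ax":0,"ay":0,"az":0,"dx":0.0066,"dy":0.001,"dz":-0.025,"grip":0.012},
  ],
)

```text
time: 4.55
eef_pos: [638.1, -136.1, 112.2]
ee_rot: [0.652, 0.758, -0.001, -0.001]
wrist_force: [-10.2, 0.5, 14.1]
finger_gap: 19.5
gripper_force: 35.0
```

Radial forces are small, so I continue round.

Request:
servo_tool(
  steps=[
    {"ax":0,"ay":0,"az":0,"dx":-0.0004,"dy":-0.0001,"dz":-0.0065,"grip":0.012},
    {"ax":0,"ay":0,"az":0,"dx":-0.0017,"dy":-0.0003,"dz":-0.0129,"grip":0.012},
    {"ax":0,"ay":0,"az":0,"dx":-0.0038,"dy":-0.0006,"dz":-0.0191,"grip":0.012},
    {"ax":0,"ay":0,"az":0,"dx":-0.0066,"dy":-0.001,"dz":-0.025,"grip":0.012},
  ],
)

```text
time: 5.05
eef_pos: [632.9, -136.9, 88.6]
ee_rot: [0.652, 0.758, 0.0, 0.0]
wrist_force: [-8.1, 2.9, 18.6]
finger_gap: 18.9
gripper_force: 35.0
```

Request:
servo_tool(
  steps=[
    {"ax":0,"ay":0,"az":0,"dx":-0.0036,"dy":-0.0005,"dz":-0.0054,"grip":0.012},
    {"ax":0,"ay":0,"az":0,"dx":-0.0079,"dy":-0.0012,"dz":-0.0104,"grip":0.012},
    {"ax":0,"ay":0,"az":0,"dx":-0.0127,"dy":-0.0019,"dz":-0.0147,"grip":0.012},
    {"ax":0,"ay":0,"az":0,"dx":-0.0181,"dy":-0.0027,"dz":-0.0183,"grip":0.012},
  ],
)

```text
time: 5.55
eef_pos: [618.3, -139.2, 71.2]
ee_rot: [0.652, 0.758, 0.003, 0.004]
wrist_force: [3.6, 6.4, 11.4]
finger_gap: 18.7
gripper_force: 35.0
```

Request:
servo_tool(
  steps=[
    {"ax":0,"ay":0,"az":0,"dx":-0.0058,"dy":-0.0009,"dz":-0.0029,"grip":0.012},
    {"ax":0,"ay":0,"az":0,"dx":-0.0119,"dy":-0.0018,"dz":-0.005,"grip":0.012},
    {"ax":0,"ay":0,"az":0,"dx":-0.0183,"dy":-0.0028,"dz":-0.0063,"grip":0.012},
    {"ax":0,"ay":0,"az":0,"dx":-0.0247,"dy":-0.0037,"dz":-0.0067,"grip":0.012},
  ],
)

```text
time: 6.05
eef_pos: [592.4, -143.0, 61.5]
ee_rot: [0.652, 0.758, 0.003, 0.003]
wrist_force: [7.6, 2.0, -2.6]
finger_gap: 19.0
gripper_force: 35.0
```

Request:
servo_tool(
  steps=[
    {"ax":0,"ay":0,"az":0,"dx":-0.0065,"dy":-0.001,"dz":0.0004,"grip":0.012},
    {"ax":0,"ay":0,"az":0,"dx":-0.0128,"dy":-0.0019,"dz":0.0017,"grip":0.012},
    {"ax":0,"ay":0,"az":0,"dx":-0.0189,"dy":-0.0029,"dz":0.0038,"grip":0.012},
    {"ax":0,"ay":0,"az":0,"dx":-0.0247,"dy":-0.0037,"dz":0.0067,"grip":0.012},
  ],
)

```text
time: 6.55
eef_pos: [565.5, -147.0, 67.0]
ee_rot: [0.652, 0.758, 0.001, 0.001]
wrist_force: [4.0, -0.4, -3.3]
finger_gap: 19.0
gripper_force: 35.0
```

Request:
servo_tool(
  steps=[
    {"ax":0,"ay":0,"az":0,"dx":-0.0054,"dy":-0.0008,"dz":0.0036,"grip":0.012},
    {"ax":0,"ay":0,"az":0,"dx":-0.0102,"dy":-0.0015,"dz":0.0079,"grip":0.012},
    {"ax":0,"ay":0,"az":0,"dx":-0.0145,"dy":-0.0022,"dz":0.0129,"grip":0.012},
    {"ax":0,"ay":0,"az":0,"dx":-0.0181,"dy":-0.0027,"dz":0.0183,"grip":0.012},
  ],
)

```text
time: 7.05
eef_pos: [545.9, -150.0, 85.8]
ee_rot: [0.652, 0.758, -0.0, -0.0]
wrist_force: [1.4, -2.8, -2.8]
finger_gap: 19.3
gripper_force: 35.0
```

Request:
servo_tool(
  steps=[
    {"ax":0,"ay":0,"az":0,"dx":-0.0029,"dy":-0.0004,"dz":0.0059,"grip":0.012},
    {"ax":0,"ay":0,"az":0,"dx":-0.0049,"dy":-0.0007,"dz":0.0121,"grip":0.012},
    {"ax":0,"ay":0,"az":0,"dx":-0.0062,"dy":-0.0009,"dz":0.0185,"grip":0.012},
    {"ax":0,"ay":0,"az":0,"dx":-0.0066,"dy":-0.001,"dz":0.025,"grip":0.012},
  ],
)

```text
time: 7.55
eef_pos: [539.1, -151.0, 110.7]
ee_rot: [0.652, 0.758, -0.001, -0.001]
wrist_force: [-2.1, -3.3, -3.4]
finger_gap: 19.1
gripper_force: 35.0
```

Request:
servo_tool(
  steps=[
    {"ax":0,"ay":0,"az":0,"dx":0.0004,"dy":0.0001,"dz":0.0065,"grip":0.012},
    {"ax":0,"ay":0,"az":0,"dx":0.0017,"dy":0.0003,"dz":0.0129,"grip":0.012},
    {"ax":0,"ay":0,"az":0,"dx":0.0038,"dy":0.0006,"dz":0.0191,"grip":0.012},
    {"ax":0,"ay":0,"az":0,"dx":0.0066,"dy":0.001,"dz":0.025,"grip":0.012},
  ],
)

```text
time: 8.05
eef_pos: [545.4, -150.0, 135.7]
ee_rot: [0.652, 0.758, -0.001, -0.001]
wrist_force: [-3.3, -4.9, -1.6]
finger_gap: 19.1
gripper_force: 35.0
```

Request:
servo_tool(
  steps=[
    {"ax":0,"ay":0,"az":0,"dx":0.0036,"dy":0.0005,"dz":0.0054,"grip":0.012},
    {"ax":0,"ay":0,"az":0,"dx":0.0079,"dy":0.0012,"dz":0.0104,"grip":0.012},
    {"ax":0,"ay":0,"az":0,"dx":0.0127,"dy":0.0019,"dz":0.0147,"grip":0.012},
    {"ax":0,"ay":0,"az":0,"dx":0.0181,"dy":0.0027,"dz":0.0183,"grip":0.012},
  ],
)

```text
time: 8.55
eef_pos: [563.2, -147.4, 154.2]
ee_rot: [0.652, 0.758, -0.002, -0.002]
wrist_force: [-6.0, -3.6, -0.0]
finger_gap: 18.8
gripper_force: 35.0
```

Request:
servo_tool(
  steps=[
    {"ax":0,"ay":0,"az":0,"dx":0.0058,"dy":0.0009,"dz":0.0029,"grip":0.012},
    {"ax":0,"ay":0,"az":0,"dx":0.0119,"dy":0.0018,"dz":0.005,"grip":0.012},
    {"ax":0,"ay":0,"az":0,"dx":0.0183,"dy":0.0028,"dz":0.0063,"grip":0.012},
    {"ax":0,"ay":0,"az":0,"dx":0.0247,"dy":0.0037,"dz":0.0067,"grip":0.012},
  ],
)

```text
time: 9.05
eef_pos: [587.8, -143.6, 161.2]
ee_rot: [0.652, 0.758, -0.002, -0.002]
wrist_force: [-8.8, -4.1, 2.4]
finger_gap: 19.5
gripper_force: 35.0
```

Request:
servo_tool(
  steps=[
    {"ax":0,"ay":0,"az":0,"dx":0.0065,"dy":0.001,"dz":-0.0004,"grip":0.012},
    {"ax":0,"ay":0,"az":0,"dx":0.0128,"dy":0.0019,"dz":-0.0017,"grip":0.012},
    {"ax":0,"ay":0,"az":0,"dx":0.0189,"dy":0.0029,"dz":-0.0038,"grip":0.012},
    {"ax":0,"ay":0,"az":0,"dx":0.0247,"dy":0.0037,"dz":-0.0067,"grip":0.012},
  ],
)

```text
time: 9.55
eef_pos: [612.6, -139.9, 155.0]
ee_rot: [0.652, 0.758, -0.002, -0.002]
wrist_force: [-9.5, -3.6, 4.4]
finger_gap: 19.1
gripper_force: 35.0
```

```bash
cat > d.py <<'E'
import numpy as np
fw=np.array([[613.0,154.6,-7.8,0,8.6],[631.2,136.6,-9.9,.4,9.8],[638.1,112.2,-10.2,.5,14.1],[632.9,88.6,-8.1,2.9,18.6],[618.3,71.2,3.6,6.4,11.4],[592.4,61.5,7.6,2,-2.6],[565.5,67,4,-.4,-3.3],[545.9,85.8,1.4,-2.8,-2.8],[539.1,110.7,-2.1,-3.3,-3.4],[545.4,135.7,-3.3,-4.9,-1.6],[563.2,154.2,-6,-3.6,0],[587.8,161.2,-8.8,-4.1,2.4],[612.6,155,-9.5,-3.6,4.4]])
def ana(d,C=(588.8,111)):
    u=(d[:,0]-C[0])/.9888;w=d[:,1]-C[1];q=np.arctan2(u,w)
    fx=d[:,2]*.9888+d[:,3]*.149
    tau=.05*(np.cos(q)*fx-np.sin(q)*d[:,4]); rad=np.sin(q)*fx+np.cos(q)*d[:,4]
    return q,tau,rad,np.hypot(u,w)
E
python3 - <<'E'
from d import *
u=fw[:,0]/.9888;w=fw[:,1]
s=np.linalg.lstsq(np.c_[2*u,2*w,np.ones(len(u))],u*u+w*w,rcond=None)[0];print("circle",s[0]*.9888,s[1],np.sqrt(s[2]+s[0]**2+s[1]**2))
q,tau,rad,r=ana(fw,(s[0]*.9888,s[1]));print(np.c_[np.degrees(q),tau,rad,r].round(2))
A=np.c_[np.sin(q),np.cos(q),np.ones(len(q))]
x,res,*_=np.linalg.lstsq(A,tau,rcond=None);print(x,np.hypot(x[0],x[1]),"alpha",np.degrees(np.arctan2(x[1],x[0])),"qdown",180-np.degrees(np.arctan2(x[1],x[0])),(tau-A@x).round(2))
E
```

```text
circle 588.591159931822 111.216495756006 50.0358541767456
[[ 2.9640e+01 -5.5000e-01  3.6600e+00  4.9910e+01]
 [ 5.9500e+01 -6.7000e-01 -3.4100e+00  5.0010e+01]
 [ 8.8870e+01 -7.1000e-01 -9.7300e+00  5.0080e+01]
 [ 1.1678e+02 -6.6000e-01 -1.5150e+01  5.0190e+01]
 [ 1.4310e+02 -5.2000e-01 -6.4100e+00  5.0040e+01]
 [ 1.7557e+02 -3.8000e-01  3.2000e+00  4.9870e+01]
 [-1.5216e+02 -2.5000e-01  1.1000e+00  5.0000e+01]
 [-1.2048e+02 -1.5000e-01  5.9000e-01  5.0100e+01]
 [-9.0590e+01 -1.7000e-01  2.6000e+00  5.0050e+01]
 [-6.0730e+01 -1.7000e-01  2.7000e+00  5.0070e+01]
 [-3.0850e+01 -2.8000e-01  3.3200e+00  5.0070e+01]
 [-9.2000e-01 -4.6000e-01  2.5500e+00  4.9990e+01]
 [ 2.9010e+01 -5.4000e-01 -9.7000e-01  5.0070e+01]]
[-0.27669423 -0.03200678 -0.40665312] 0.2785392810518225 alpha -173.4016009652037 qdown 353.40160096520367 [ 0.02 -0.01 -0.03 -0.02  0.02  0.02 -0.    0.01 -0.04  0.01  0.01 -0.03
  0.03]
```

The effort fits cleanly: seals about 0.41 N·m, weight about 0.28 N·m, heavy side down near q ≈ -7°. A pass in the reverse direction should confirm it.

Request:
servo_tool(
  steps=[
    {"ax":0,"ay":0,"az":0,"dx":-0.0058,"dy":-0.0009,"dz":0.0029,"grip":0.012},
    {"ax":0,"ay":0,"az":0,"dx":-0.0119,"dy":-0.0018,"dz":0.005,"grip":0.012},
    {"ax":0,"ay":0,"az":0,"dx":-0.0183,"dy":-0.0028,"dz":0.0063,"grip":0.012},
  ],
)

```text
time: 9.93
eef_pos: [596.6, -142.3, 160.7]
ee_rot: [0.652, 0.758, 0.001, 0.001]
wrist_force: [6.2, -2.5, -6.3]
finger_gap: 19.6
gripper_force: 35.0
```

Request:
servo_tool(
  steps=[
    {"ax":0,"ay":0,"az":0,"dx":-0.0064,"dy":-0.0009,"dz":0.0004,"grip":0.012},
    {"ax":0,"ay":0,"az":0,"dx":-0.0129,"dy":-0.0019,"dz":0,"grip":0.012},
  ],
)

```text
time: 10.18
eef_pos: [584.6, -144.2, 161.3]
ee_rot: [0.652, 0.758, 0.002, 0.002]
wrist_force: [8.5, -1.9, -5.9]
finger_gap: 19.5
gripper_force: 35.0
```

Request:
servo_tool(
  steps=[
    {"ax":0,"ay":0,"az":0,"dx":-0.0063,"dy":-0.0009,"dz":-0.0013,"grip":0.012},
    {"ax":0,"ay":0,"az":0,"dx":-0.0124,"dy":-0.0019,"dz":-0.0034,"grip":0.012},
    {"ax":0,"ay":0,"az":0,"dx":-0.0182,"dy":-0.0027,"dz":-0.0063,"grip":0.012},
  ],
)

```text
time: 10.55
eef_pos: [568.2, -146.7, 157.0]
ee_rot: [0.652, 0.758, 0.004, 0.004]
wrist_force: [10.5, 2.2, -0.1]
finger_gap: 18.8
gripper_force: 35.0
```

Request:
servo_tool(
  steps=[
    {"ax":0,"ay":0,"az":0,"dx":-0.0054,"dy":-0.0008,"dz":-0.0036,"grip":0.012},
    {"ax":0,"ay":0,"az":0,"dx":-0.0102,"dy":-0.0015,"dz":-0.0079,"grip":0.012},
  ],
)

```text
time: 10.8
eef_pos: [558.4, -148.2, 150.9]
ee_rot: [0.652, 0.758, 0.004, 0.004]
wrist_force: [5.8, 5.1, 11.2]
finger_gap: 19.1
gripper_force: 35.0
```

```bash
python3 - <<'E'
from d import *
from rig import arm
rv=np.array([[596.6,160.7,6.2,-2.5,-6.3],[584.6,161.3,8.5,-1.9,-5.9],[568.2,157,10.5,2.2,-.1],[558.4,150.9,5.8,5.1,11.2]])
d=np.r_[fw,rv];sg=np.r_[-np.ones(13),np.ones(4)]
for C in((588.6,111.2),(589.3,110.5)):
    q,tau,rad,r=ana(d,C)
    A=np.c_[np.sin(q),np.cos(q),sg];x=np.linalg.lstsq(A,tau,rcond=None)[0]
    a=np.degrees(np.arctan2(x[1],x[0]));print(x.round(3),"qdown",180-a,(tau-A@x).round(2)[-4:],np.degrees(q[-4:]).round(1))
    # extra: constant fx bias free (fwd/rev separate friction)
f=[]
for i in range(12):
    arm.get_image("wrist");o=arm.get_obs();f.append(np.r_[o["wrist_force"],o["eef_pos"]])
f=np.array(f);print(f.mean(0).round(2),f.std(0).round(2),o["time"])
E
```

```text
[-0.28  -0.03   0.408] qdown 353.8334842526535 [ 0.   -0.02 -0.01  0.04] [  9.3  -4.6 -24.2 -37.6]
[-0.281 -0.032  0.409] qdown 353.43355396123945 [-0.01 -0.03 -0.01  0.04] [  8.4  -5.3 -24.7 -37.7]
[   3.99    1.92    6.92  557.38 -148.31  150.08] [0.53 0.58 0.38 0.01 0.01 0.02] 11.4
```

Both directions agree on about -6°. A constant force offset would bias the phase, so I let go briefly (the seals hold the shaft) to read the sensor's zero, then regrip and bring it down.

Request:
servo_tool(
  steps=[
    {"ax":0,"ay":0,"az":0,"dx":0,"dy":0,"dz":0,"grip":0.05},
    {"ax":0,"ay":0,"az":0,"dx":0,"dy":0,"dz":0,"grip":0.05},
    {"ax":0,"ay":0,"az":0,"dx":0,"dy":0,"dz":0,"grip":0.05},
    {"ax":0,"ay":0,"az":0,"dx":0,"dy":0,"dz":0,"grip":0.05},
  ],
)

```text
time: 11.9
eef_pos: [554.2, -148.4, 145.7]
ee_rot: [0.652, 0.758, -0.0, -0.0]
wrist_force: [0.4, 0.2, 0.1]
finger_gap: 49.6
gripper_force: 0.0
```

```bash
python3 - <<'E'
from h import *
f=[]
for i in range(24):
    im=arm.get_image("wrist");o=arm.get_obs();f.append(np.r_[o["wrist_force"],o["eef_pos"]])
f=np.array(f)[4:];print(f.mean(0).round(2),f.std(0).round(2),o["time"],o["finger_gap"])
from d import *
b=f.mean(0)[:3]
rv=np.array([[596.6,160.7,6.2,-2.5,-6.3],[584.6,161.3,8.5,-1.9,-5.9],[568.2,157,10.5,2.2,-.1],[558.4,150.9,5.8,5.1,11.2]])
d=np.r_[fw,rv];d[:,2:]-=b;sg=np.r_[-np.ones(13),np.ones(4)]
q,tau,rad,r=ana(d,(588.8,111));A=np.c_[np.sin(q),np.cos(q),sg];x=np.linalg.lstsq(A,tau,rcond=None)[0]
print(x.round(3),"qdown",180-np.degrees(np.arctan2(x[1],x[0])))
np.savez("w3.npz",p=o["eef_pos"],q=o["ee_rot"])
cv2.imwrite("pics/w3.png",cv2.resize(im,None,fx=800/560,fy=800/560,interpolation=cv2.INTER_CUBIC))
E
```

```text
[ 8.0000e-02  8.0000e-02  6.0000e-02  5.5449e+02 -1.4857e+02  1.4604e+02] [0.43 0.53 0.39 0.02 0.01 0.03] 13.1 49.875895801740846
[-0.277 -0.036  0.408] qdown 352.70689775512136
```

View pics/w3.png

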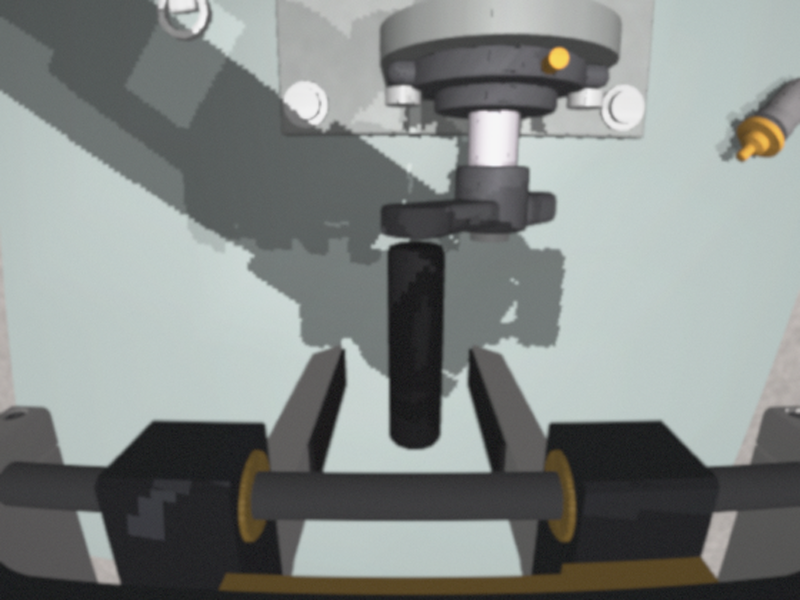

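Zero bias confirmed, so heavy side down is at q ≈ -6.8°. The picture shows the handle at column 416 against the finger midpoint 407, so I regrip 3 mm over and 4 mm up, then turn to that angle.

Request:
servo_tool(
  squeeze=40,
  steps=[
    {"ax":0,"ay":0,"az":0,"dx":0.003,"dy":0.0004,"dz":0.0042,"grip":0.045},
    {"ax":0,"ay":0,"az":0,"dx":0.003,"dy":0.0004,"dz":0.0042,"grip":0.03},
    {"ax":0,"ay":0,"az":0,"dx":0.003,"dy":0.0004,"dz":0.0042,"grip":0.022},
    {"ax":0,"ay":0,"az":0,"dx":0.003,"dy":0.0004,"dz":0.0042,"grip":0.012},
    {"ax":0,"ay":0,"az":0,"dx":0.003,"dy":0.0004,"dz":0.0042,"grip":0.012},
    {"ax":0,"ay":0,"az":0,"dx":0.003,"dy":0.0004,"dz":0.0042,"grip":0.012},
  ],
)

```text
time: 13.85
eef_pos: [557.4, -148.1, 150.2]
ee_rot: [0.652, 0.758, 0.0, -0.0]
wrist_force: [0.2, 0.5, -0.4]
finger_gap: 19.1
gripper_force: 40.0
```

Request:
servo_tool(
  steps=[
    {"ax":0,"ay":0,"az":0,"dx":0.0056,"dy":0.0008,"dz":0.004,"grip":0.012},
    {"ax":0,"ay":0,"az":0,"dx":0.0118,"dy":0.0018,"dz":0.0072,"grip":0.012},
    {"ax":0,"ay":0,"az":0,"dx":0.0183,"dy":0.0028,"dz":0.0094,"grip":0.012},
    {"ax":0,"ay":0,"az":0,"dx":0.0253,"dy":0.0038,"dz":0.0108,"grip":0.012},
    {"ax":0,"ay":0,"az":0,"dx":0.0253,"dy":0.0038,"dz":0.0108,"grip":0.012},
    {"ax":0,"ay":0,"az":0,"dx":0.0253,"dy":0.0038,"dz":0.0108,"grip":0.012},
    {"ax":0,"ay":0,"az":0,"dx":0.0253,"dy":0.0038,"dz":0.0108,"grip":0.012},
  ],
)

```text
time: 14.72
eef_pos: [582.0, -144.4, 160.8]
ee_rot: [0.652, 0.758, -0.001, -0.001]
wrist_force: [-5.4, -1.3, 1.2]
finger_gap: 19.2
gripper_force: 40.0
```

Request:
servo_tool(
  steps=[
    {"ax":0,"ay":0,"az":0,"dx":0.001,"dy":0.0001,"dz":0.0001,"grip":0.012},
    {"ax":0,"ay":0,"az":0,"dx":0.001,"dy":0.0001,"dz":0.0001,"grip":0.012},
    {"ax":0,"ay":0,"az":0,"dx":0.001,"dy":0.0001,"dz":0.0001,"grip":0.012},
    {"ax":0,"ay":0,"az":0,"dx":0.001,"dy":0.0001,"dz":0.0001,"grip":0.012},
    {"ax":0,"ay":0,"az":0,"dx":0.001,"dy":0.0001,"dz":0.0001,"grip":0.012},
    {"ax":0,"ay":0,"az":0,"dx":0.001,"dy":0.0001,"dz":0.0001,"grip":0.012},
    {"ax":0,"ay":0,"az":0,"dx":0.001,"dy":0.0001,"dz":0.0001,"grip":0.012},
    {"ax":0,"ay":0,"az":0,"dx":0.001,"dy":0.0001,"dz":0.0001,"grip":0.012},
  ],
)

```text
time: 15.72
eef_pos: [582.3, -144.4, 160.8]
ee_rot: [0.652, 0.758, -0.001, -0.002]
wrist_force: [-7.3, -1.4, 2.1]
finger_gap: 18.9
gripper_force: 40.0
```

```bash
python3 - <<'E'
from h import *
im=arm.get_image("scene")[150:380,60:350];o=arm.get_obs();print(o["time"],o["eef_pos"],o["joint_velocities"].round(3),o["wrist_force"].round(1),o["finger_gap"])
cv2.imwrite("pics/f.png",cv2.resize(im,None,fx=2.6,fy=2.6,interpolation=cv2.INTER_CUBIC))
E
```

```text
15.775 [ 582.27896721 -144.37949852  160.80169579] [-0.    -0.     0.     0.002 -0.001  0.   ] [-8.1 -1.1  2.7] 18.963585499799372
```

View pics/f.png

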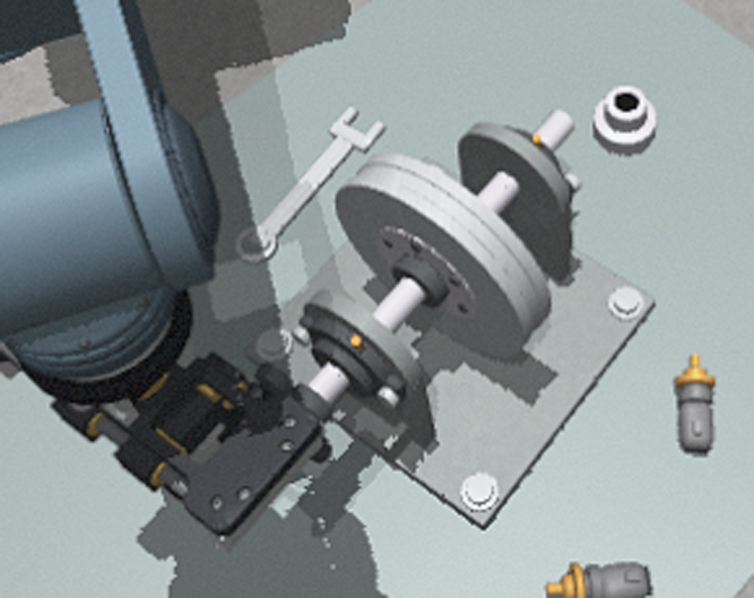

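The picture shows the handle still gripped, and the spanner, coupling and sensors undisturbed. The shaft sits at about -7.4°, within 1° of the estimate. I take a little push off so it stays still, then hand in.

Request:
servo_tool(
  steps=[
    {"ax":0,"ay":0,"az":0,"dx":-0.0008,"dy":-0.0001,"dz":0,"grip":0.012},
    {"ax":0,"ay":0,"az":0,"dx":-0.0008,"dy":-0.0001,"dz":0,"grip":0.012},
    {"ax":0,"ay":0,"az":0,"dx":-0.0008,"dy":-0.0001,"dz":0,"grip":0.012},
    {"ax":0,"ay":0,"az":0,"dx":-0.0008,"dy":-0.0001,"dz":0,"grip":0.012},
    {"ax":0,"ay":0,"az":0,"dx":-0.0008,"dy":-0.0001,"dz":0,"grip":0.012},
    {"ax":0,"ay":0,"az":0,"dx":-0.0008,"dy":-0.0001,"dz":0,"grip":0.012},
  ],
)

```text
time: 16.52
eef_pos: [582.3, -144.4, 160.8]
ee_rot: [0.652, 0.758, -0.001, -0.001]
wrist_force: [-5.9, -1.6, 1.3]
finger_gap: 19.1
gripper_force: 40.0
```

```bash
python3 -c "
from rig import arm
o=arm.get_obs();print(o['time'],o['eef_pos'],o['wrist_force'],o['finger_gap']);print(arm.finish_job())"
```

```text
16.525 [ 582.25465985 -144.36733431  160.82758141] [-5.94371689 -1.61525652  1.26080739] 19.140512854996363
the job is handed in; nothing more can be done
None
```

I turned the shaft just over one full turn by the handle, felt the heavy side at the bottom with the handle at about -7° (within roughly 2°), and handed the job in at 16.5 s holding it still there; I let go once after that turn, for about 2 s to check the force zero, and the coupling, spanner and sensors were not touched.

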